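Raise the counterweighted arm of the sample press

TASK

Push the hold-down arm of the sample-card press up with the fingers, gently, without gripping it or flinging it, until it has gone past its balance point and stays fully raised by itself. Then take the hand away. Leave the jar, the thread spool and the pen pot where they stand.

Things in the scene. Friction and masses are not known exactly. Their poses are not given: they have to be found in the camera images.
- press: Sample-card press, fixed to the counter; place and yaw vary. Grey base plate 260 x 130 x 12 mm with two upright grey cheeks, 108 mm high, carrying the hinge. Origin: on the counter top straight below the hinge. Its -x axis points along the lowered arm from hinge to red handle, to the robot's right and nearer; z up. The plate spans x = -175 to +85 mm; below the handle bar the counter is bare.
- cards (a point): Centre of the top of the fixed pile of colour cards, 80 x 80 mm, 45 mm above the counter, on the base plate under the arm, 125 mm from the hinge line.
- pivot (a point): Centre of the hinge, 90 mm above the counter. The hinge line runs along the y axis of the press.
- hold_arm (a joint): Angle of the hold-down arm: 0 = level, at its lower stop; grows as the handle rises and swings back towards the hinge; 1.35 = fully raised, at the upper stop. It balances at about 0.8: released below that it falls back to 0; beyond, it goes on by itself to 1.35 (damped, about 1.5 s) and stays. Pushing up at the handle takes 1 to 2 N at first, less near balance.
- counterweight (a point): Centre of the steel counterweight, a cylinder of 44 mm diameter and 50 mm length, part of the arm, 28 mm beyond and 45 mm above the hinge when the arm is level.
- handle_mid (a point): Middle of the red round handle bar at the arm's end: 16 mm diameter, 110 mm long along the press's y axis, 200 mm from the hinge, 90 mm above the counter when down. A black flat bar 30 mm wide, 8 mm thick runs from it to the hinge; a rubber foot of 44 mm diameter hangs 44 mm below that bar's middle line, 80 mm from the handle.
- jar: Loose green glass jar with a wooden cap, 68 mm diameter, 100 mm high, beside the press; origin at the centre of its underside. Leave alone.
- spool: Loose blue thread spool, 48 mm diameter, 55 mm high, standing beside the press; origin at the centre of its underside. Leave alone.
- penpot: Loose white ceramic pen pot, 72 mm diameter, 95 mm high, beside the press; origin at the centre of its underside. Leave alone.

How it is judged:
By the outcome, as a careful person would: the job done as asked, in the order asked, and still so for the second after the job is handed in, with the robot touching nothing.
It also fails if it takes over 38 s, if anything falls off the work surface, if the arm or the gripper's body presses on something with over 40 N, if the wrist force passes 120 N, or if a joint passes its speed limit or range.

ROBOT

A 7-joint arm with a two-finger parallel gripper is mounted at the origin on the work surface. World frame = base frame: x ahead of the robot, y to its left, z up, the work surface at z = 0. Lengths are in m, angles in rad, forces in N, time in s.
With the tool pointing down it reaches from about 0.425 to 0.975 m from the base axis. Payload 16.7 kg.
Tool frame: the origin (TCP) lies at the very end of the fingers, on their centre line; the grasp point (between the pads) lies 19 mm behind it; z points along the fingers, y is the line along which they close (so a half turn about z gives the same grasp; the last joint's range is limited). The gripper opens to 85 mm and grips with 20 to 120 N. Pads are 22 mm wide; open, the fingers measure 114 mm over their backs; the gripper's body (76 mm by 85 mm) begins 54 mm behind the grasp point. The pads swing forward as they close: fully open they stand 13 mm farther back than shut.
Start: joints at [1.083, 0.426, 0.074, 1.606, -0.034, 1.111, -0.067], TCP at [0.224, -0.637, 0.209] pointing down, gripper open.
Joint ranges: [-2.85, 2.85], [-0.5, 2.14], [-1.23, 1.37], [0.21, 2.46], [-1.02, 4.16], [0.16, 2.05], [-2.73, 2.73]. Speed limits (rad/s): [1.89, 1.89, 2.39, 2.39, 3.01, 3.01, 3.01].

INTERFACE

Orientations are given as a 3x3 rotation matrix whose columns are the frame's x, y, z axes.
In Python, from plant import bot gives the robot as it stands. The module is installed in compiled form; this text tells all that it offers. Calls block until the motion is done:
- bot.goto(position, orientation): joint-space move of the TCP to a pose.
- bot.line_to(position, orientation=None, velocity=0.15): straight line of the TCP; orientation=None keeps the orientation; velocity is the mean speed in m/s.
- bot.move_joints(angles): joint-space move.
- bot.let_go() and bot.clamp(strength=None): open the fingers fully, or close them until they stop; strength is the grip in N (None keeps the last).
- bot.hold(seconds).
- bot.ik(position, orientation): joint angles nearest the present ones, or None.
- bot.get_obs(): the state.
- bot.snapshot(name): name is "scene" or "top" or "wrist"; returns the picture (384x512x3 uint8, blue, green, red); there is no depth.
- bot.camera_params(name): a dict with "intrinsics" (3x3 intrinsics, pixels), "rvec" (rotation vector, rad) and "tvec" (3), from world to camera coordinates, as OpenCV has them; the wrist camera has in their place "T_tool_cam" (4x4, takes a point from camera to tool coordinates, whose origin is the TCP and whose axes are the flange's). Camera axes: x right, y down, z forward; pixel columns grow to the right and rows downward; lengths in m; the calibration is good to about 2 mm. The wrist camera is an equidistant fisheye: a pixel r from the principal point sees the ray r / f radians off the axis. A picture is of the moment at which its call begins: read the wrist's pose just before it. camera_params takes no time and is no camera call.
A pose or a line that the arm cannot do raises bot.Unreachable and nothing moves.
- bot.finish_job(): hands the job in; it is judged then, once.
Trained networks look in the newest picture that a camera, given by its name, has taken for a name from the list of things; names that differ only in an ending like _2 or _b are one class to them, and where a whole thing is asked for, a point or a joint stands for the part that bears it (a point fixed in the world has none). Each returns a list of dicts, best first, with "confidence" (0 to 1); they miss things now and then, are a little off and sometimes report something else, mostly with a low value. They report only what shows in the picture. A call takes as long as a camera call.
- bot.regions_of(camera, thing): "pixels" (384x512 bool, what is visible of it) and "box" ([left, top, right, bottom] in pixels, round what is visible of it).
The state is a dict: "clock": time; "q": joint angles; "dq": joint speeds; "joint_efforts": joint torques, N m; "position": TCP position; "tool_rot": TCP orientation; "ft_force": force on the tool from outside, world axes, zero at the start; "wrist_torque": the same for the moment, N m; "opening": finger opening in m; "gripper_force": force on a finger pad.
Only numpy, scipy, OpenCV 4.12 (cv2) and the standard library are available. Lean on these libraries where they do the work, as an engineer would, in place of code of your own. Each camera call takes 0.05 s, during which the arm holds its last target. There are 200 camera calls.

## Working session

There is one attempt and no reset: what is moved stays moved. The work goes in short steps, each a Python script; the robot and the scene stay as the last script left them, time stands still between calls to the robot, and variables do not carry over. Pictures are saved under pics/ and viewed, at most 10 in all, crops included, and the job is handed in when it is done.

```bash
mkdir -p pics; python3 - <<'E'
from plant import bot
import cv2,numpy as np
ims=[]
for c in ("scene","top"):
    im=bot.snapshot(c);ims.append(im)
    p=bot.camera_params(c);print(c,p)
    for t in ("press","handle_mid","counterweight","hold_arm","jar","spool","penpot"):
        for r in bot.regions_of(c,t)[:2]:
            m=r["pixels"];v,u=np.nonzero(m);print(t,round(r["confidence"],2),r["box"],u.mean().round(1),v.mean().round(1),m.sum())
    cv2.imwrite(f"pics/{c}.png",im)
print(bot.get_obs())
E
```

```text
scene {'intrinsics': array([[428.36993962,   0.        , 250.67033769],
       [  0.        , 428.36993962, 197.15102319],
       [  0.        ,   0.        ,   1.        ]]), 'rvec': array([ 1.72136558,  1.43783549, -0.79048521]), 'tvec': array([-0.11151444, -0.22233239,  1.46003132])}
press 0.95 [131.0, 168.1, 278.9, 255.3] 214.1 216.7 5203
handle_mid 0.72 [131.9, 165.3, 258.2, 227.4] 194.7 201.0 1955
counterweight 0.56 [133.7, 166.8, 259.8, 226.9] 194.3 201.3 2115
hold_arm 0.57 [134.0, 169.1, 258.5, 231.2] 195.6 201.2 1793
jar 0.62 [191.1, 221.2, 230.6, 281.8] 211.9 254.3 1838
spool 0.51 [215.2, 182.2, 232.2, 191.2] 223.6 185.0 138
penpot 0.89 [145.9, 232.5, 182.0, 293.2] 168.1 261.0 1911
top {'intrinsics': array([[417.20023184,   0.        , 255.59266406],
       [  0.        , 417.20023184, 194.34670435],
       [  0.        ,   0.        ,   1.        ]]), 'rvec': array([ 2.1434183 , -2.19142185,  0.12366087]), 'tvec': array([-0.01194175,  0.61943824,  0.91028875])}
press 0.87 [219.3, 181.7, 358.9, 243.3] 285.5 213.0 7112
handle_mid 0.63 [221.9, 183.9, 359.4, 243.8] 285.0 212.8
[... 483 characters left out ...]
]), 'dq': array([ 0.00068043,  0.00194857,  0.00100401,  0.00077652, -0.00100675,
       -0.00126539, -0.00047593]), 'joint_efforts': array([-1.31963199e-03, -9.49438405e+01,  3.75676543e+00, -4.63860941e+01,
        1.88783021e-02,  2.25354932e-03, -1.05834914e-05]), 'position': array([ 0.22371862, -0.6368038 ,  0.20881425]), 'tool_rot': array([[ 9.43499677e-01,  3.31373439e-01,  5.37537946e-05],
       [ 3.31373437e-01, -9.43499678e-01,  4.86211951e-05],
       [ 6.68284606e-05, -2.80615022e-05, -9.99999997e-01]]), 'ft_force': array([-1.17461238, -0.92999489,  0.22936934]), 'wrist_torque': array([ 0.01775491, -0.03658302,  0.00345582]), 'gripper_force': 0.0, 'opening': 0.08554721423966696}
```

View pics/scene.png

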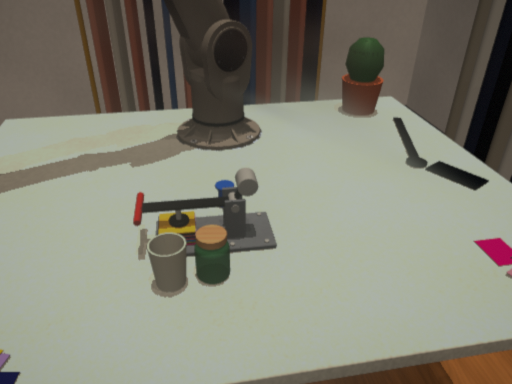

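View pics/top.png

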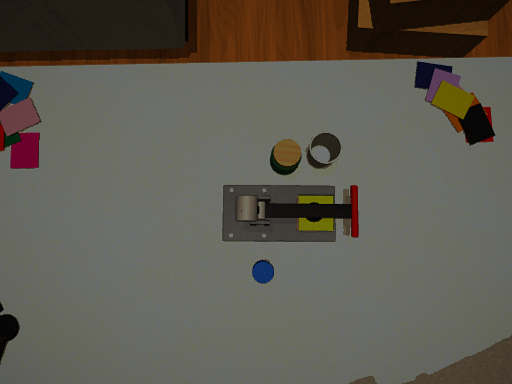

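The scene picture shows the lowered arm, with the red handle at (138,208) and the jar and pen pot on the far side. In the top picture the handle bar runs from (355,186) to (354,236), with the jar at (287,153), the pen pot at (324,150) and the spool at (263,271).

```bash
cat > h.py <<'E'
from plant import bot
import cv2,numpy as np
def ray(c,uv):
    p=bot.camera_params(c);R=cv2.Rodrigues(p["rvec"])[0]
    d=R.T@np.linalg.inv(p["intrinsics"])@np.array([*uv,1.]);return -R.T@p["tvec"],d
def plane(c,uv,z):
    o,d=ray(c,uv);return o+d*(z-o[2])/d[2]
def rot(ux,th):  # tool z = along ux (press +x), pitched down th; tool y horizontal
    z=ux*np.cos(th)-np.array([0,0,np.sin(th)]);y=np.cross([0,0,1.],ux);return y,z
def pose(ux,th,flip=1):
    y,z=rot(ux,th);y=y*flip;return np.column_stack([np.cross(y,z),y,z])
E
python3 - <<'E'
from h import *
im=cv2.imread("pics/top.png").astype(int)
m=(im[...,2]>110)&(im[...,1]<60)&(im[...,0]<60); m[:,:335]=0;m[:,375:]=0;m[:170]=0
v,u=np.nonzero(m);print(len(u),u.min(),u.max(),v.min(),v.max())
c=np.array([(u.min()+u.max())/2 if 0 else u.mean(),v.mean()])
# bar top visible: use z~.094
H=plane("top",c,.092);print("handle",H)
ln=cv2.fitLine(np.c_[u,v].astype(np.float32),cv2.DIST_L2,0,.01,.01).ravel();a=plane("top",ln[2:]-25*ln[:2],.092);b=plane("top",ln[2:]+25*ln[:2],.092);print("bar dir",a,b)
pl=[plane("top",p,.012) for p in ((223,185),(335,185),(336,241),(223,241))];print(np.round(pl,3))
uy=(pl[0]-pl[3]+pl[1]-pl[2]);ux=(pl[0]-pl[1]+pl[3]-pl[2]);ux/=np.linalg.norm(ux);print("ux",ux)
s=cv2.imread("pics/scene.png").astype(int)
m=(s[...,2]>110)&(s[...,1]<60)&(s[...,0]<60);m[:,:120]=0;m[:,160:]=0;v,u=np.nonzero(m);print(len(u),"scene handle",plane("scene",(u.mean(),v.mean()),.09))
for n,uv,z in(("jar",(287,152),.1),("pot",(324,150),.095),("spool",(263,271),.055)):print(n,plane("top",uv,z).round(3))
o=H-0;o[2]=0.09;P=o+.2*ux
for f in(1,-1):
  for th in(0,.2,.35,.5,.8):
    print(f,th,[bot.ik(o+np.array([0,0,dz])+ux*dx,pose(ux,th,f)) is not None for dx,dz in((-.1,-.025),(.02,-.025),(.05,.1),(.1,.16))])
E
```

```text
183 353 356 186 236
handle [ 0.5758898  -0.23414076  0.092     ]
bar dir [ 0.62922088 -0.23606662  0.092     ] [ 0.5232523  -0.23223994  0.092     ]
[[ 0.645  0.049  0.012]
 [ 0.639 -0.211  0.012]
 [ 0.51  -0.207  0.012]
 [ 0.516  0.051  0.012]]
ux [0.0221064  0.99975562 0.        ]
151 scene handle [ 0.5697695  -0.23156371  0.09      ]
jar [ 0.701 -0.094  0.1  ]
pot [ 0.705 -0.174  0.095]
spool [ 0.449 -0.038  0.055]
1 0 [True, True, True, True]
1 0.2 [True, True, True, True]
1 0.35 [True, True, True, True]
1 0.5 [True, True, True, True]
1 0.8 [True, True, True, True]
-1 0 [True, True, True, True]
-1 0.2 [True, True, True, True]
-1 0.35 [True, True, True, True]
-1 0.5 [True, True, True, True]
-1 0.8 [True, True, True, True]
```

```bash
cat >> h.py <<'E'
UX=np.array([.03,.9995,0]);UX/=np.linalg.norm(UX);H0=np.array([.574,-.2335,.09]);PV=H0+.2*UX
def tcp(th,d,back=0,pitch=None,flip=1,adv=.025):
    p=.35+.5*th if pitch is None else pitch
    R=pose(UX,p,flip);z=R[:,2];n=UX*np.sin(p)+np.array([0,0,np.cos(p)])
    h=PV+.2*(-np.cos(th)*UX+np.array([0,0,np.sin(th)]))
    return h+z*(adv-back)-d*n,R
def best_flip():
    q=bot.get_obs()["q"];return min((1,-1),key=lambda f:np.abs(bot.ik(*tcp(0,.035,.14,flip=f))-q).max())
E
python3 - <<'E'
from h import *
q=bot.get_obs()["q"]
for f in(1,-1):print(f,(bot.ik(*tcp(0,.035,.14,flip=f))-q).round(2))
f=best_flip();open("flip","w").write(str(f))
bot.clamp(20)
bot.goto(*tcp(0,.035,.14,flip=f))
o=bot.get_obs();print(o["clock"],o["q"].round(2),o["position"],o["opening"])
for b in (.0,): bot.line_to(tcp(0,.035,b,flip=f)[0],velocity=.08)
o=bot.get_obs();print(o["clock"],o["ft_force"],o["position"])
a=bot.snapshot("scene")[130:270,80:280];b=bot.snapshot("top")[130:270,230:430]
cv2.imwrite("pics/a.png",cv2.resize(np.vstack([a,b]),None,fx=2.1,fy=2.1,interpolation=2))
E
```

```text
1 [-0.3   0.7  -0.   -0.49 -0.78  0.8  -2.1 ]
-1 [-0.06  0.73 -0.5  -0.52 -0.46  0.68  0.82]
3.2 [ 1.03  1.16 -0.43  1.09 -0.5   1.79  0.75] [ 0.57021567 -0.35442549  0.09729956] 0.0001677700390299913
5.1 [ 0.2193067  -0.38033938  0.14495972] [ 0.57439083 -0.22244927  0.04857973]
```

View pics/a.png

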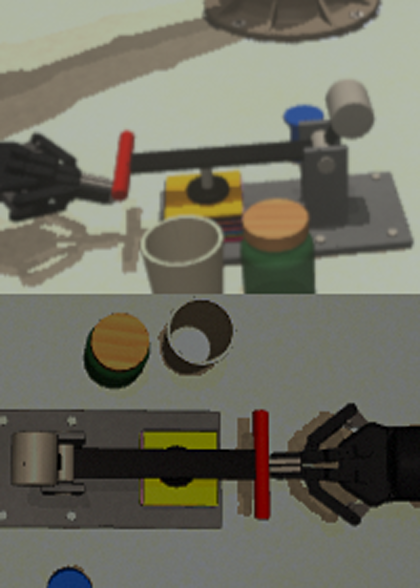

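The crop shows the closed fingers centred under the middle of the handle, touching nothing, with the pen pot and jar clear. I'll raise the arm now.

```bash
python3 - <<'E'
from h import *
f=int(open("flip").read())
print([bot.ik(*tcp(t,.019,flip=f)) is not None for t in(0,.2,.4,.6,.8,.95)], (bot.ik(*tcp(.95,.019,flip=f)).round(2)))
bot.line_to(*tcp(0,.019,flip=f),velocity=.03)
for t in(.15,.3,.45,.6):
    bot.line_to(*tcp(t,.019,flip=f),velocity=.05)
    o=bot.get_obs();print(t,o["clock"],o["ft_force"].round(2),o["position"].round(3))
    if np.linalg.norm(o["ft_force"])>12: print("STOP");break
a=bot.snapshot("scene")[90:270,80:280]
cv2.imwrite("pics/b.png",cv2.resize(a,None,fx=2.5,fy=2.5,interpolation=2))
E
```

```text
[True, True, True, True, True, True] [ 0.84  0.57 -0.47  1.61 -0.45  1.34  0.55]
0.15 6.6083 [ 1.57 -2.21 -1.03] [ 0.575 -0.216  0.092]
0.3 7.3333 [ 0.52 -0.73 -0.9 ] [ 0.575 -0.212  0.12 ]
0.45 8.05 [ 0.26 -1.82 -0.55] [ 0.575 -0.203  0.148]
0.6 8.7667 [ 0.44 -0.12 -0.91] [ 0.575 -0.19   0.173]
```

View pics/b.png

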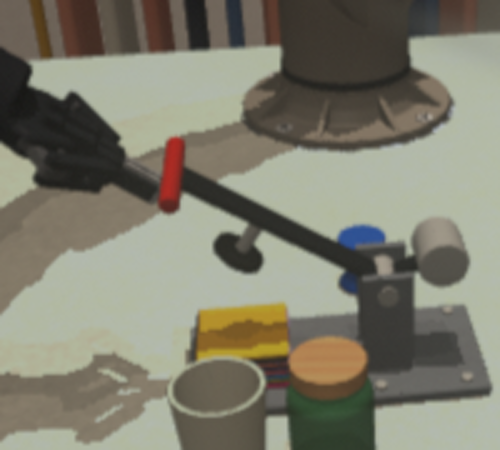

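The arm is rising steadily on the fingertips, at about 0.5 rad and with forces around 1–2 N. I'll continue slowly past the balance point.

```bash
python3 - <<'E'
from h import *
f=int(open("flip").read())
for t in(.7,.8,.9,1.0,1.07):
    bot.line_to(*tcp(t,.019,flip=f),velocity=.035)
    o=bot.get_obs();print(t,o["clock"],o["ft_force"].round(2),o["position"].round(3))
bot.hold(1.0)
a=bot.snapshot("scene")[70:270,80:280]
cv2.imwrite("pics/c.png",cv2.resize(a,None,fx=2.5,fy=2.5,interpolation=2))
E
```

```text
0.7 9.5 [ 0.11  0.56 -0.33] [ 0.576 -0.18   0.188]
0.8 10.1833 [ 0.17 -0.22  0.33] [ 0.576 -0.168  0.203]
0.9 10.8667 [-0.05 -0.24  0.14] [ 0.576 -0.154  0.216]
1.0 11.55 [-0.56 -0.54 -0.17] [ 0.577 -0.139  0.227]
1.07 12.075 [ 0.56 -0.31  0.3 ] [ 0.577 -0.128  0.234]
```

View pics/c.png

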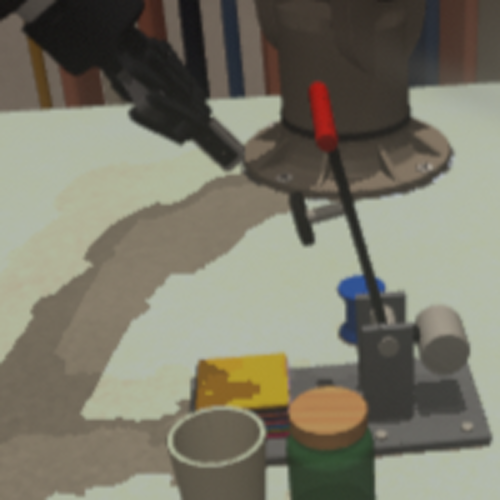

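The arm has gone over to its upper stop and is clear of the fingers. I'll take the hand away and check again.

```bash
python3 - <<'E'
from h import *
f=int(open("flip").read())
p=bot.get_obs()["position"]
bot.line_to(p-.2*UX+[0,0,.04],velocity=.12)
bot.hold(.5)
a=bot.snapshot("scene")[70:300,80:280];b=bot.snapshot("top")[100:330,200:400]
cv2.imwrite("pics/d.png",cv2.resize(np.hstack([a,b]),None,fx=1.9,fy=1.9,interpolation=2))
print(bot.get_obs()["clock"])
E
```

```text
15.575
```

View pics/d.png

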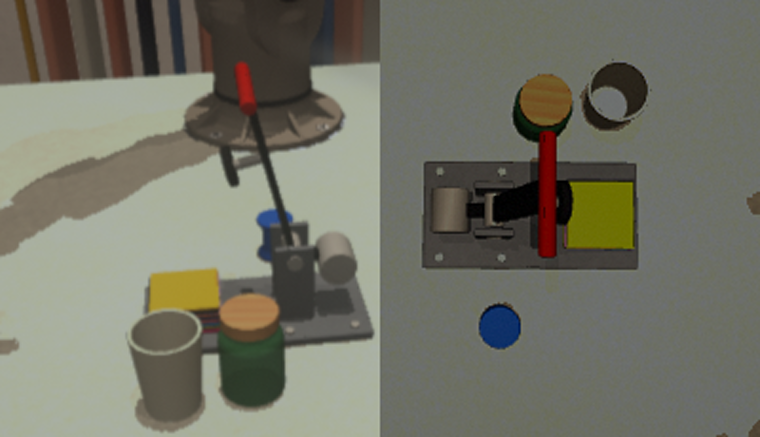

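The arm stays raised, the hand is well away, and the jar, pen pot and spool have not moved.

```bash
python3 -c "
from plant import bot
print(bot.finish_job())"
```

```text
the job is handed in; nothing more can be done
None
```

The hold-down arm was pushed gently past its balance point and stays fully raised by itself. The hand is withdrawn, the jar, spool and pen pot stand where they were, and the job was handed in at about 16 s.

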